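# Scrape broken bisque out from under the drying rack

### The job

Take the wooden scraper by its blue leaning handle and sweep the three pieces of broken pottery lying under the drying rack into the green scrap tray at the other end of the rack, so that all three lie inside the tray between its ends. Then stand the scraper back upright on its black mat, lengthways along it. Move the pieces only with the scraper, never with the gripper, and do not bump the rack or disturb the pots and other things standing about.

Things in the scene. Friction and masses are not known exactly. Their poses are not given: they have to be found in the camera images.
- rack: Fixed wire rack. Origin on the table under mid-lane; x away from robot, y along the rack. Deck of wires 170 mm up, x -55 to 130, y -180 to 180 mm; front guard wire 290 mm up at x = -80, its brackets at y = +-170, x -30 to -80. Stands on 2 rear posts, r 10 mm, at x = 130, y = +-170 (feet from x = 120): open below at front and ends. Mat lies beyond one end, tray beyond the other; sides vary
- tray: Fixed green scrap tray, 192 (x) by 200 mm (y), beyond one end of the rack. Origin under its centre on the table, axes parallel to the rack's. Walls 30 mm high, 6 mm thick on its two x sides only (180 mm clear between); both y ends are open, with a sill bevelled over 12 mm from the table up to the 4 mm thick floor
- mat: Fixed black rubber mat, 200 (its x) by 110 (its y) by 6 mm thick, beyond the other end of the rack. Origin under its centre on the table. The scraper stands on it
- scraper: Loose, 0.16 kg, stands by itself: beech sole 150 (x) by 44 (y) by 32 mm high, its long sides push; blue handle, 24 mm in y by 26 mm, leaves the sole's top at x = -30 and leans 28 degrees from vertical towards the sole's -x (the robot), its end at x = -105, z = 171 mm. Origin at the centre of the sole's underside
- scraper_grip (a point): Point on the axis of the scraper's handle at x = -93, y = 0, z = 149 mm of the scraper, 25 mm below the handle's end: grip here across y, with the gripper leaning along the handle. Axes as the scraper's body
- shard: Loose bisque (pinkish brown) piece, bent wall shard about 64 by 38 by 30 mm high. Origin under its middle
- broken_handle: Loose bisque broken cup handle, U-shaped, 60 by 40 by 24 mm high. Origin under its middle
- rim_chunk: Loose bisque stepped rim chunk, 62 by 38 by 29 mm high. Origin under its middle
- cup_a: Bystander: pale cup, 72 mm wide, 75 mm high, standing on the rack's deck. Origin under its foot
- cup_b: Bystander: second such cup on the rack's deck
- sanding_block: Bystander: dark block 80 by 50 by 30 mm on the table in front of the rack. Origin under its centre
- bowl: Bystander: pale bowl 110 mm wide, 45 mm high, in front of the rack. Origin under its foot
- plates: Bystander: stack of pale plates 110 mm wide, 54 mm high, to the right. Origin under its centre
- tool_pot: Bystander: brown pot 84 mm wide, 100 mm high with brushes up to about 210 mm, to the left. Origin under its foot
Mind the look-alikes: they are no part of the job. What is shaped like the scraper but red is not meant.

How it is judged:
By the outcome, as a careful person would: the job done as asked, in the order asked, and still so for the second after the job is handed in, with the robot touching nothing.
It also fails if it takes over 61 s, if anything falls off the work surface, if the arm or the gripper's body presses on something with over 40 N, if the wrist force passes 120 N, or if a joint passes its speed limit or range.

### The arm

A 6-joint arm with a two-finger parallel gripper is mounted at the origin on the work surface. World frame = base frame: x ahead of the robot, y to its left, z up, the work surface at z = 0. Lengths are in mm, angles in rad, forces in N, time in s.
With the tool pointing down it reaches from about 350 to 800 mm from the base axis. Payload 7.3 kg.
Tool frame: the origin (TCP) lies on the centre line of the jaws, within the pads' length; the fingertips stand 8 mm ahead of it and the grasp point (between the pads) lies 11 mm behind it (arm.tip_reach is the distance from the TCP to the fingertips, in mm); z points along the fingers, y is the line along which they close (so a half turn about z gives the same grasp; the last joint's range is limited). The gripper opens to 85 mm and grips with 20 to 120 N. Pads are 22 mm wide; open, the fingers measure 114 mm over their backs; the gripper's body (76 mm by 85 mm) begins 54 mm behind the grasp point. The pads swing forward as they close: fully open they stand 13 mm farther back than shut.
Start: joints at [-1.392, 0.342, 1.524, -0, 1.275, -0.146], TCP at [167.56, -497.561, 239.322] pointing down, gripper open.
Joint ranges: [-2.53, 2.53], [-0.77, 2.02], [0.04, 2.7], [-1, 4.14], [0.28, 2.66], [-3.11, 3.11]. Speed limits (rad/s): [2.57, 2.57, 3.14, 3.14, 3.14, 3.14].

### API

Orientations are given as a unit quaternion [x, y, z, w].
In Python, from bench import monitor, eyes, job_done, arm gives the robot as it stands.
- The arm moves only by the shell command python3 -m creep 'ROWS'. ROWS is JSON, one flat list of numbers, 7 for each row, row after row: the shift along the world's x, y, z in m, then the turn, a rotation vector about the world's x, y, z in rad, then the opening, from 0 (shut) to 1 (fully open). A call has 1 to 12 rows; each row is the pose to reach, as a shift and turn from the pose commanded when the call began; what a row does not reach only later rows make up. A row lasts 1/12 s, in which the tool goes at most 41.7 mm and 7.16 degrees, less where a joint would pass 70% of its speed; a pose out of reach is approached as far as the arm can. A call with a gripper value outside its range is refused whole. The fingers move at their own pace and stop on an object; the grip force is fixed at half the most. Time passes only in rows, so rows that repeat a pose let the fingers close. It gives the time, the measured TCP pose, the force, the opening and the grip force at its end, in the units of the state.
- monitor.read_state(): the state, without advancing time (a new reading comes with each control period).
- eyes.read_camera(name): name is "side" or "top"; returns the picture (400x640x3 uint8, red, green, blue); there is no depth.
- eyes.camera_info(name): a dict with "fx", "fy", "cx", "cy" (pixels), "R" (3x3) and "t" (3): a world point X has camera coordinates R X + t. Camera axes: x right, y down, z forward; pixel columns grow to the right and rows downward; lengths in mm; the calibration is good to about 2 mm. A picture is of the moment at which its call begins. camera_info takes no time and is no camera call.
- job_done(): hands the job in; it is judged then, once.
The state is a dict: "clock": time; "joints": joint angles; "qvel": joint speeds; "tau": joint torques, N m; "position": TCP position; "eef_rot": TCP orientation; "force": force on the tool from outside, world axes, zero at the start; "moment": the same for the moment, N m; "opening": finger opening in mm; "gripper_force": force on a finger pad.
Only numpy, scipy, OpenCV 4.12 (cv2) and the standard library are available. Lean on these libraries where they do the work, as an engineer would, in place of code of your own. Each camera call takes 0.05 s, during which the arm holds its last target. There are 200 camera calls.

## Working session

There is one attempt and no reset: what is moved stays moved. The work goes in short steps, Python scripts to look and compute and a shell command to move; the robot and the scene stay as the last step left them, time stands still between calls to the robot, and variables do not carry over. Pictures are saved under pics/ and viewed, at most 10 in all, crops included, and the job is handed in when it is done.

```bash
mkdir -p pics; ls
python3 - <<'E'
from bench import monitor, eyes, arm
import cv2,numpy as np
for n in("side","top"):
    im=eyes.read_camera(n); np.save(n+".npy",im); cv2.imwrite(f"pics/{n}0.png",im[:,:,::-1])
    c=eyes.camera_info(n); print(n,{k:np.round(v,3).tolist() for k,v in c.items()})
s=monitor.read_state();print(s)
E
```

```text
pics
side {'fx': 461.199, 'fy': 461.199, 'cx': 317.153, 'cy': 202.951, 'R': [[0.902, -0.431, 0.023], [-0.216, -0.496, -0.841], [0.374, 0.754, -0.54]], 't': [-494.631, 205.483, 1351.171]}
top {'fx': 416.562, 'fy': 416.562, 'cx': 318.918, 'cy': 207.117, 'R': [[0.004, -1.0, -0.0], [-0.987, -0.004, -0.159], [0.159, 0.001, -0.987]], 't': [-17.346, 567.079, 1265.492]}
{'clock': 0.1, 'joints': array([-1.39200943e+00,  3.42667537e-01,  1.52492475e+00,  7.66269368e-06,
        1.27543237e+00, -1.46002629e-01]), 'qvel': array([-0.00099574, -0.00324723, -0.00416793,  0.00021198, -0.00129499,
        0.00049561]), 'tau': array([ 2.35961095e-03, -4.34446979e+01, -2.46491790e+01, -6.07762126e-05,
        4.74162342e-03, -1.83136706e-05]), 'position': array([ 167.49016222, -497.18946162,  238.68680357]), 'eef_rot': array([ 9.86842851e-01,  1.61680778e-01, -8.07211920e-06, -7.15965101e-04]), 'force': array([-0.65416241, -0.14922159,  0.65185999]), 'moment': array([ 0.00432054,  0.00216188, -0.00357046]), 'gripper_force': 0.0, 'opening': 85.50761961272488}
```

View pics/side0.png

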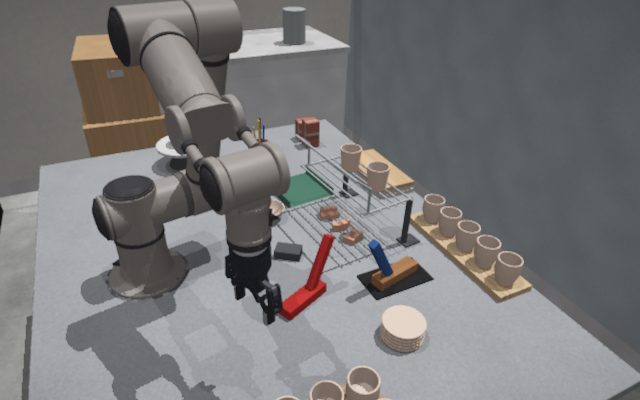

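View pics/top0.png

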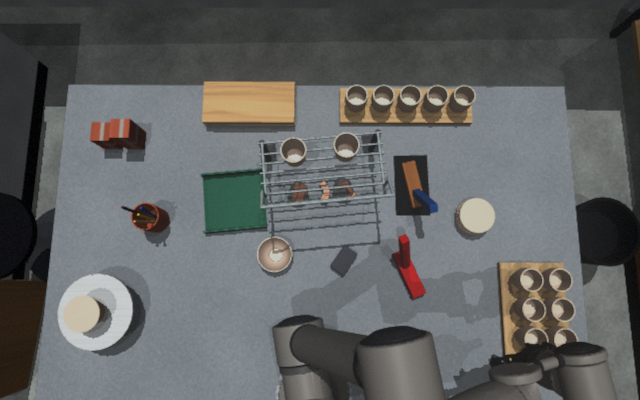

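The top view has the blue-handled scraper on the mat at (418,188), with its handle end at about (430,205). The red look-alike is at (407,265). The sanding block (343,261) and the wooden boards are not candidates. The pieces lie at (298,190), (324,188) and (345,187), and the tray is at (236,200). I choose the blue one; next a close crop and measurements.

```bash
cat > h.py <<'E'
import numpy as np,cv2
from bench import eyes,monitor
C={n:eyes.camera_info(n) for n in("side","top")}
def ray(n,p):
    c=C[n];R=np.array(c["R"]);t=np.array(c["t"])
    d=R.T@np.array([(p[0]-c["cx"])/c["fx"],(p[1]-c["cy"])/c["fy"],1]);return -R.T@t,d
def onz(n,p,z):
    o,d=ray(n,p);return o+d*(z-o[2])/d[2]
def proj(n,X):
    c=C[n];q=np.array(c["R"])@np.array(X,float)+np.array(c["t"]);return np.array([c["fx"]*q[0]/q[2]+c["cx"],c["fy"]*q[1]/q[2]+c["cy"]])
def tri(ps,pt):
    (o1,d1),(o2,d2)=ray("side",ps),ray("top",pt)
    s=np.linalg.lstsq(np.c_[d1,-d2],o2-o1,rcond=None)[0]
    a,b=o1+s[0]*d1,o2+s[1]*d2;return (a+b)/2,np.linalg.norm(a-b)
def hsv(im):return cv2.cvtColor(im,cv2.COLOR_RGB2HSV)
def blob(m,k=1):
    n,l,s,c=cv2.connectedComponentsWithStats(m.astype(np.uint8));i=np.argsort(-s[1:,4])[:k]+1
    return [(l==j,s[j],c[j]) for j in i]
E
python3 - <<'E'
from h import *
for n in("top","side"):
    im=np.load(n+".npy");H=hsv(im);h,s,v=[H[...,i].astype(int) for i in range(3)]
    box=np.zeros(h.shape,bool)
    if n=="top": box[145:225,385:445]=1
    else: box[230:300,350:440]=1
    for nm,m,z in(("mat",(v<45)&box,6),("wood",(h>5)&(h<22)&(s>100)&box,32),("blue",(h>100)&(h<130)&(s>120)&box,171),("tray",(h>65)&(h<90)&(s>100),30)):
        b,st,c=blob(m)[0]
        r=cv2.minAreaRect(np.argwhere(b)[:,::-1].astype(np.float32));p=cv2.boxPoints(r)
        print(n,nm,st,np.round(p,1).tolist(),[np.round(onz(n,q,z)[:2]).tolist() for q in p])
    # pieces
    bx=np.zeros(h.shape,bool)
    if n=="top": bx[175:205,280:365]=1
    else: bx[200:248,312:372]=1
    for b,st,c in blob(bx&(h<18)&(s>70)&(v>50),7): print(n,"piece",st,c.round(1),onz(n,c,14).round())
t=np.load("top.npy");s=np.load("side.npy")
a=cv2.resize(t[125:245,195:445],None,fx=3.2,fy=3.2,interpolation=2);b=cv2.resize(s[195:300,300:450],None,fx=2,fy=2,interpolation=2)
o=np.zeros((600,800,3),np.uint8);o[:a.shape[0],:a.shape[1]]=a;o[386:386+b.shape[0],:b.shape[1]]=b
cv2.imwrite("pics/crop1.png",o[:,:,::-1])
E
```

```text
top mat [ 394  156   36   59 1106] [[393.8999938964844, 156.10000610351562], [426.70001220703125, 154.8000030517578], [429.0, 214.0], [396.20001220703125, 215.1999969482422]] [[746.0, -262.0], [750.0, -371.0], [553.0, -371.0], [548.0, -265.0]]
top wood [402 160  21  48 490] [[401.1000061035156, 162.5], [414.5, 159.10000610351562], [425.79998779296875, 204.10000610351562], [412.3999938964844, 207.39999389648438]] [[717.0, -280.0], [728.0, -324.0], [581.0, -355.0], [570.0, -312.0]]
top blue [414 189  24  24 185] [[413.5, 190.39999389648438], [420.6000061035156, 184.6999969482422], [439.3999938964844, 208.3000030517578], [432.29998779296875, 213.89999389648438]] [[597.0, -285.0], [613.0, -306.0], [545.0, -357.0], [529.0, -336.0]]
top tray [ 204  175   63   58 3049] [[199.6999969482422, 178.5], [262.0, 173.5], [266.29998779296875, 227.10000610351562], [204.10000610351562, 232.1999969482422]] [[661.0, 369.0], [679.0, 169.0], [505.0, 151.0], [488.0, 347.0]]
top piece [292 192  13   9 101] [297.9 196.1] [608.  53.  14.]
top piece [321 190   9   9  64] [325.5 194. ] [615. -36.  14.]
top piec
[... 438 characters left out ...]
 [359.5, 300.79998779296875]] [[550.0, -267.0], [749.0, -323.0], [691.0, -412.0], [506.0, -358.0]]
side wood [371 257  47  34 715] [[368.0, 276.0], [412.3999938964844, 253.8000030517578], [420.79998779296875, 270.6000061035156], [376.3999938964844, 292.79998779296875]] [[563.0, -305.0], [738.0, -273.0], [715.0, -347.0], [549.0, -373.0]]
side blue [369 240  23  36 353] [[367.3999938964844, 242.6999969482422], [376.3999938964844, 238.39999389648438], [392.79998779296875, 272.70001220703125], [383.79998779296875, 277.0]] [[538.0, -321.0], [570.0, -315.0], [533.0, -449.0], [505.0, -453.0]]Traceback (most recent call last):
  File "<stdin>", line 8, in <module>
IndexError: list index out of range
```

Run:
```python
from h import *
t=np.load("top.npy");s=np.load("side.npy")
a=cv2.resize(t[125:245,195:445],None,fx=3.2,fy=3.2,interpolation=2);b=cv2.resize(s[140:300,260:450],None,fx=4,fy=3.75,interpolation=2)
cv2.imwrite("pics/crop1.png",a[:,:,::-1]);cv2.imwrite("pics/crop2.png",b[:,:,::-1])
```

```text
(no output)
```

View pics/crop1.png

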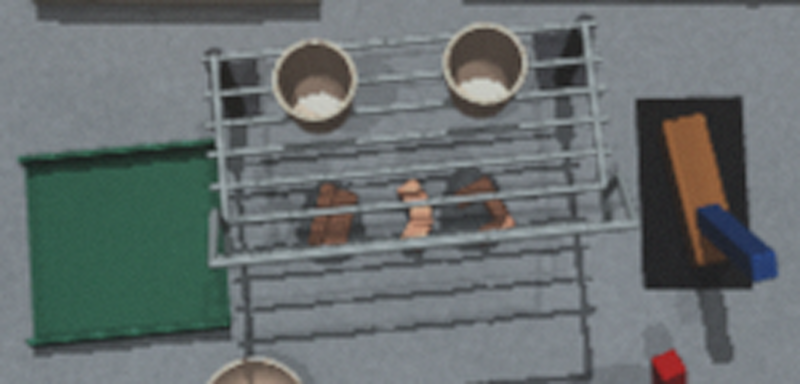

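View pics/crop2.png

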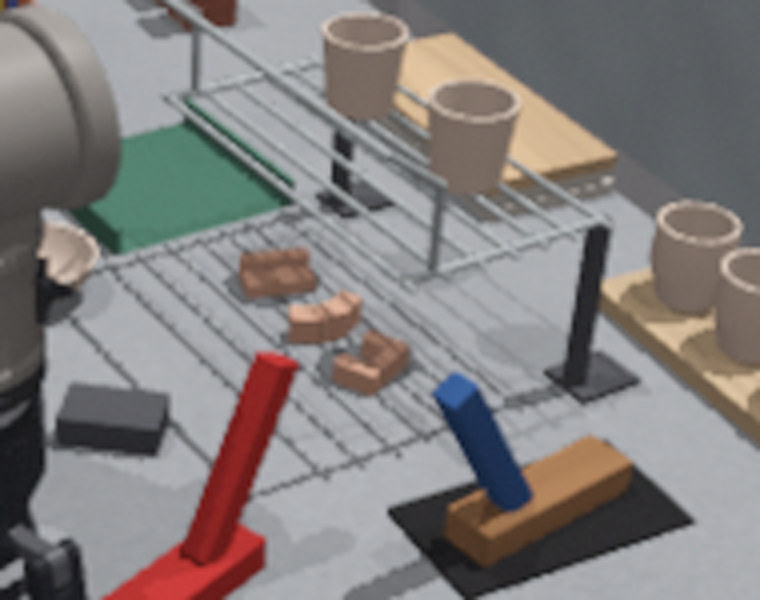

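Run:
```python
from h import *
f=lambda x,y:(x/3.2+195-.3,y/3.2+125-.3)
for nm,p,z in(("rackRL",(212,56),170),("rackRR",(590,24),170),("rackFL",(226,218),170),("rackFR",(606,186),170),("gL",(212,262),290),("gR",(634,225),290),
 ("trFL",(22,160),30),("trFR",(213,143),30),("trNL",(32,343),30),("trNR",(230,328),30),("trNRfloor",(230,325),4),
 ("mFL",(638,99),6),("mFR",(742,97),6),("mNL",(646,288),6),("mNR",(752,288),6)):print(nm,onz("top",f(*p),z)[:2].round(1))
for p in [(401.1,162.5),(414.5,159.1),(425.8,204.1),(412.4,207.4)]: print("sole",onz("top",p,38).round(1))
g=lambda x,y:(x/4+260-.3,y/3.75+140-.3)
# pieces: top/side centre
for nm,pt,ps in(("rim",(333,213),(278,273)),("shard",(414,210),(325,317)),("handle",(485,203),(371,362))):
    print(nm,onz("top",f(*pt),14).round(),onz("side",g(*ps),14).round(),tri(g(*ps),f(*pt)))
# handle end
print("hend",tri(g(458,385),f(765,262)))
for n,p in(("sideRRdeck",(607,220)),("sideFRdeck",(415,280)),("FLdeck",(180,98))):print(n,onz("side",g(*p),170).round())
```

```text
rackRL [738.2 155. ]
rackRR [ 770.1 -190.2]
rackFL [587.8 138.5]
rackFR [ 618.5 -201.7]
gL [528.5 132.9]
gR [ 560.  -204.5]
trFL [673.9 364.1]
trFR [692.3 172. ]
trNL [488.9 345.1]
trNR [504.6 150.3]
trNRfloor [510.6 153.7]
mFL [ 747.1 -262.7]
mFR [ 749.7 -370.2]
mNL [ 549.8 -266. ]
mNR [ 550.2 -373. ]
sole [ 715.  -278.8   38. ]
sole [ 726.5 -322.3   38. ]
sole [ 579.5 -353.4   38. ]
sole [ 568.7 -310.6   38. ]
rim [624.  51.  14.] [620.  53.  14.] (array([621.67575292,  51.51846154,  15.17676256]), np.float64(4.385719089923158))
shard [627. -31.  14.] [625. -26.  14.] (array([624.62207371, -30.39897161,  17.34418159]), np.float64(4.540486870930053))
handle [ 635. -103.   14.] [ 627. -101.   14.] (array([ 631.1668932 , -101.73149406,   14.38207513]), np.float64(7.945125542519208))
hend (array([ 547.72576277, -338.22835657,  181.18442289]), np.float64(1.112838885866472))
sideRRdeck [ 776. -183.  170.]
sideFRdeck [ 597. -200.  170.]
FLdeck [562. 137. 170.]
```

The crops confirm that the blue-handled beech scraper stands on the black mat. The red one is separate, in front of it at about (407,265) in the top view. The three pieces lie mid-lane. Next I compute the grasp moves.

```bash
cat >> h.py <<'E'
from scipy.spatial.transform import Rotation as Ro
TH=0.091;O=np.array([624.3,-29.])
def rk(x,y): return O+np.array([x*np.cos(TH)-y*np.sin(TH),x*np.sin(TH)+y*np.cos(TH)])
def torack(X): d=np.array(X[:2])-O;return np.array([d[0]*np.cos(TH)+d[1]*np.sin(TH),-d[0]*np.sin(TH)+d[1]*np.cos(TH)])
def tool(psi):
    z=np.array([np.sin(.4887)*np.cos(psi),np.sin(.4887)*np.sin(psi),-np.cos(.4887)])
    y=np.array([np.sin(psi),-np.cos(psi),0]);return np.c_[np.cross(y,z),y,z]
E
python3 - <<'E'
from h import *
s=monitor.read_state();R0=Ro.from_quat([.98684,.16169,0,0])
psi=.2117;T=tool(psi);print("rot",(Ro.from_matrix(T)*R0.inv()).as_rotvec().round(4))
c=np.array([647.4,-316.3,6]);ex=np.array([np.cos(psi),np.sin(psi),0])
g=c-93*ex+[0,0,149];tcp=g+11*T[:,2];print(tcp.round(1),"zdir",T[:,2].round(3))
print("pre",(tcp-100*T[:,2]).round(1))
for n in("top","side"):
    im=np.load(n+".npy");H=hsv(im);h,s_,v=[H[...,i].astype(int) for i in range(3)]
    m=((h<5)|(h>175))&(s_>180)&(v>80)
    for b,st,cc in blob(m,2):print(n,st,cc.round(1))
print("redend",tri((328,238),(404.5,240)), "bowl",onz("top",(275,255),30),"block",onz("top",(343,261),30), "plates",onz("top",(475,217),54))
E
```

```text
rot [ 0.1296 -0.4715 -0.1108]
[ 561.5 -334.8  145.3] zdir [ 0.459  0.099 -0.883]
pre [ 515.6 -344.6  233.6]
top [400 261  25  36 389] [412.6 280.6]
top [399 235  10   9  53] [403.5 238.9]
side [ 280  235   54   85 1243] [308.9 283.6]
redend (array([ 454.46479963, -256.13952169,  167.04192364]), np.float64(0.8383711488288592)) bowl [417.38900988 121.81025966  30.        ] block [399.7195269  -90.69452372  30.        ] plates [ 536.72096677 -500.93120122   54.        ]
```

```bash
python3 -m creep '[0.1,0.04,0.01,0,0,0,1, 0.2,0.08,0.01,0.05,-0.2,-0.05,1, 0.348,0.153,-0.006,0.13,-0.471,-0.111,0.8, 0.348,0.153,-0.006,0.13,-0.471,-0.111,0.8, 0.348,0.153,-0.006,0.13,-0.471,-0.111,0.8, 0.348,0.153,-0.006,0.13,-0.471,-0.111,0.8, 0.348,0.153,-0.006,0.13,-0.471,-0.111,0.8, 0.348,0.153,-0.006,0.13,-0.471,-0.111,0.8, 0.348,0.153,-0.006,0.13,-0.471,-0.111,0.8, 0.348,0.153,-0.006,0.13,-0.471,-0.111,0.8, 0.348,0.153,-0.006,0.13,-0.471,-0.111,0.8, 0.348,0.153,-0.006,0.13,-0.471,-0.111,0.8]'
python3 - <<'E'
from h import *
s=monitor.read_state();print(s['position'].round(1),(Ro.from_matrix(tool(.2117))*Ro.from_quat(s['eef_rot']).inv()).as_rotvec().round(3),s['joints'].round(2))
E
```

```text
clock: 1.1
position: [515.4, -344.1, 232.7]
eef_rot: [0.965, 0.103, 0.24, -0.026]
force: [-1.1, 0.1, -0.8]
opening: 68.4
gripper_force: 0.0
[ 515.4 -344.1  232.7] [-0.001 -0.002 -0.001] [-0.93  0.39  1.57  0.52  1.03  0.19]
```

```bash
python3 -m creep '[0.014,0.003,-0.026,0,0,0,0.8, 0.027,0.006,-0.052,0,0,0,0.8, 0.037,0.008,-0.07,0,0,0,0.8, 0.046,0.01,-0.088,0,0,0,0.8, 0.046,0.01,-0.088,0,0,0,0.8]'
python3 - <<'E'
from h import *
o=[cv2.resize(eyes.read_camera(n)[a:b,c:d],(400,400),interpolation=2) for n,a,b,c,d in(("top",150,230,380,460),("side",210,310,340,440))]
cv2.imwrite("pics/g.png",np.hstack(o)[:,:,::-1])
E
```

```text
clock: 1.52
position: [559.7, -334.1, 141.3]
eef_rot: [0.965, 0.101, 0.238, -0.028]
force: [-0.9, 0.9, -0.1]
opening: 67.9
gripper_force: 0.0
```

View pics/g.png

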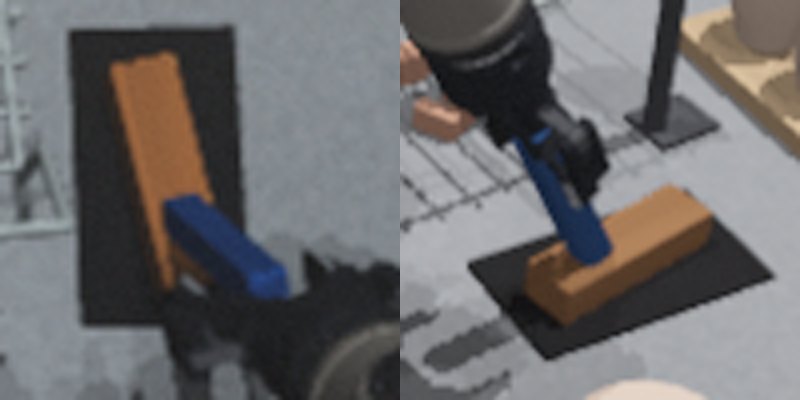

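The handle lies between the open fingers (top crop: end at (265,285), fingers at (190,330) and (320,270)), so I close.

```bash
python3 -m creep '[0,0,0,0,0,0,0, 0,0,0,0,0,0,0, 0,0,0,0,0,0,0, 0,0,0,0,0,0,0, 0,0,0,0,0,0,0, 0,0,0,0,0,0,0, 0,0,0,0,0,0,0, 0,0,0,0,0,0,0]'
python3 -m creep '[0,0,0.008,0,0,0,0, 0,0,0.016,0,0,0,0, 0,0,0.024,0,0,0,0, 0,0,0.024,0,0,0,0]'
python3 - <<'E'
from h import *
s=monitor.read_state();print(s['position'].round(1),s['joints'].round(2))
im=eyes.read_camera("top");im2=eyes.read_camera("side");cv2.imwrite("pics/l.png",np.hstack([cv2.resize(im[150:230,380:460],(400,400)),cv2.resize(im2[210:310,340:440],(400,400))])[:,:,::-1])
E
```

```text
clock: 2.28
position: [561.4, -335.0, 146.6]
eef_rot: [0.965, 0.103, 0.241, -0.025]
force: [-5.9, 0.4, 6.9]
opening: 23.2
gripper_force: 59.7
clock: 2.62
position: [562.4, -335.2, 171.8]
eef_rot: [0.965, 0.103, 0.241, -0.024]
force: [0.9, 0.1, -1.7]
opening: 23.4
gripper_force: 58.9
[ 562.4 -335.2  171.8] [-0.85  0.5   1.58  0.56  0.89  0.19]
```

View pics/l.png

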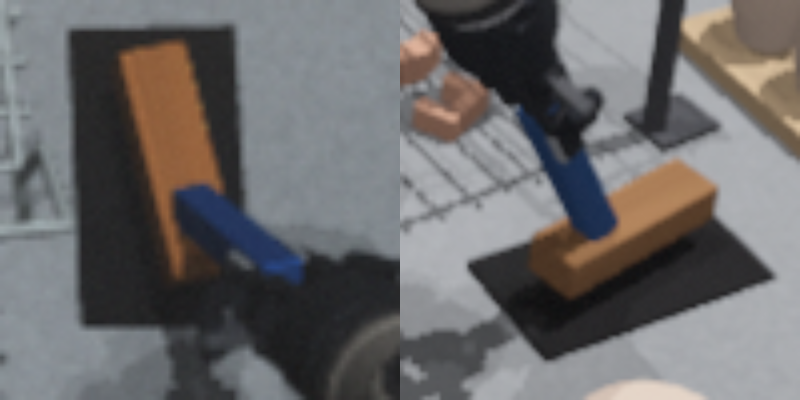

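Held level and lifted clear of the mat. Next I turn it parallel to the rack and carry it to the start of the lane.

```bash
python3 -m creep '[-0.004,0.02,0,0,0,-0.04,0, -0.008,0.04,0,0,0,-0.08,0, -0.012,0.065,0,0,0,-0.12,0, -0.014,0.095,0,0,0,-0.12,0, -0.016,0.125,0,0,0,-0.12,0, -0.018,0.148,0,0,0,-0.12,0, -0.018,0.148,-0.01,0,0,-0.12,0, -0.018,0.148,-0.019,0,0,-0.12,0, -0.018,0.148,-0.025,0,0,-0.12,0, -0.018,0.148,-0.025,0,0,-0.12,0]'
python3 - <<'E'
from h import *
s=monitor.read_state();p=s['position'];e=np.array([np.cos(TH),np.sin(TH)]);print("centre rack",torack(p[:2]+88*e),"under z",p[2]-140.6,(Ro.from_matrix(tool(TH))*Ro.from_quat(s['eef_rot']).inv()).as_rotvec().round(3),s['force'])
im=eyes.read_camera("top");im2=eyes.read_camera("side");cv2.imwrite("pics/s.png",np.hstack([cv2.resize(im[140:240,250:410],(400,250)),cv2.resize(im2[150:300,250:410],(400,375))[:250]])[:,:,::-1]) if 0 else None
o=np.zeros((300,800,3),np.uint8);o[:250,:400]=cv2.resize(im[140:240,250:410],(400,250));o[:300,400:]=cv2.resize(im2[170:290,250:410],(400,300));cv2.imwrite("pics/s.png",o[:,:,::-1])
E
```

```text
clock: 3.55
position: [542.9, -186.6, 142.5]
eef_rot: [0.97, 0.044, 0.24, -0.012]
force: [-0.1, -0.7, -2.2]
opening: 23.6
gripper_force: 59.8
centre rack [  -7.35381456 -149.59181427] under z 1.8518981250316813 [-0.002 -0.003 -0.   ] [-0.07310535 -0.68236686 -2.15677931]
```

View pics/s.png

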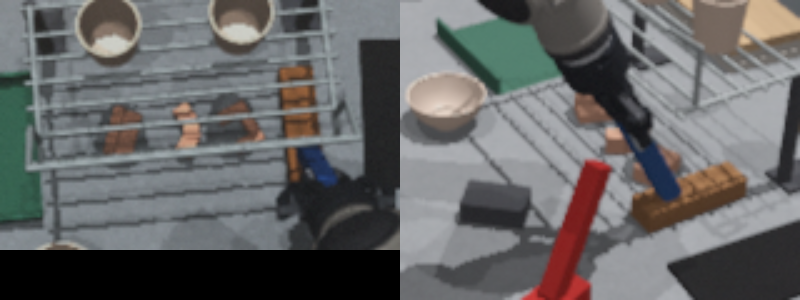

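The scraper stands at the lane start, parallel to the wires, with all three pieces ahead of it (top crop (240,120), (185,120), (125,128)). I start the sweep.

```bash
python3 -m creep '[-0.001,0.01,0,0,0,0,0, -0.002,0.02,0,0,0,0,0, -0.003,0.03,0,0,0,0,0, -0.004,0.04,0,0,0,0,0, -0.005,0.05,0,0,0,0,0, -0.006,0.06,0,0,0,0,0, -0.007,0.07,0,0,0,0,0, -0.007,0.08,0,0,0,0,0, -0.008,0.09,0,0,0,0,0, -0.009,0.1,0,0,0,0,0, -0.01,0.11,0,0,0,0,0, -0.011,0.12,0,0,0,0,0]'
python3 -m creep '[-0.001,0.01,0,0,0,0,0, -0.002,0.02,0,0,0,0,0, -0.003,0.03,0,0,0,0,0, -0.004,0.04,0,0,0,0,0, -0.005,0.05,0,0,0,0,0, -0.006,0.06,0,0,0,0,0, -0.007,0.07,0,0,0,0,0, -0.007,0.08,0,0,0,0,0, -0.008,0.09,0,0,0,0,0, -0.009,0.1,0,0,0,0,0, -0.01,0.11,0,0,0,0,0, -0.011,0.12,0,0,0,0,0]'
python3 - <<'E'
from h import *
s=monitor.read_state();p=s['position'];e=np.array([np.cos(TH),np.sin(TH)]);print("centre rack",torack(p[:2]+88*e),"under z",p[2]-140.6,(Ro.from_matrix(tool(TH))*Ro.from_quat(s['eef_rot']).inv()).as_rotvec().round(3),s['force'])
im=eyes.read_camera("top");im2=eyes.read_camera("side")
o=np.zeros((300,800,3),np.uint8);o[:250,:400]=cv2.resize(im[140:240,195:355],(400,250));o[:300,400:]=cv2.resize(im2[140:260,220:380],(400,300));cv2.imwrite("pics/s2.png",o[:,:,::-1])
E
```

```text
clock: 4.65
position: [532.6, -65.7, 144.6]
eef_rot: [0.969, 0.044, 0.242, -0.011]
force: [1.2, -1.3, -1.6]
opening: 23.4
gripper_force: 59.8
clock: 5.65
position: [521.4, 54.3, 144.5]
eef_rot: [0.969, 0.044, 0.242, -0.011]
force: [-0.1, -1.5, -1.2]
opening: 23.3
gripper_force: 59.9
centre rack [-6.8756744  92.34622398] under z 3.929576677931749 [-0.001  0.    -0.001] [-0.07490458 -1.50452049 -1.17916545]
```

View pics/s2.png

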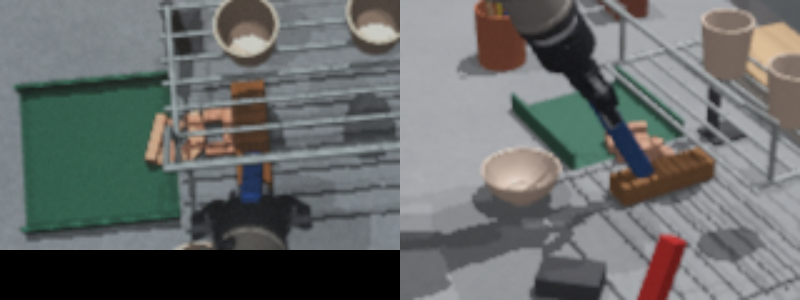

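All three pieces are ahead of the sole and central (top crop x 148–232), and the first is already at the tray sill. I continue, raising slightly for the sill.

```bash
python3 -m creep '[-0.001,0.01,0.001,0,0,0,0, -0.002,0.02,0.002,0,0,0,0, -0.003,0.03,0.003,0,0,0,0, -0.004,0.04,0.004,0,0,0,0, -0.005,0.05,0.005,0,0,0,0, -0.006,0.06,0.005,0,0,0,0, -0.007,0.07,0.005,0,0,0,0, -0.007,0.08,0.005,0,0,0,0, -0.008,0.09,0.005,0,0,0,0, -0.009,0.1,0.005,0,0,0,0, -0.01,0.108,0.005,0,0,0,0, -0.01,0.11,0.005,0,0,0,0]'
python3 - <<'E'
from h import *
s=monitor.read_state();p=s['position'];e=np.array([np.cos(TH),np.sin(TH)]);print("centre rack",torack(p[:2]+88*e),"under z",p[2]-140.6,(Ro.from_matrix(tool(TH))*Ro.from_quat(s['eef_rot']).inv()).as_rotvec().round(3),s['force'])
im=eyes.read_camera("top");im2=eyes.read_camera("side")
o=np.zeros((300,800,3),np.uint8);o[:250,:400]=cv2.resize(im[140:240,195:355],(400,250));o[:300,400:]=cv2.resize(im2[140:260,220:380],(400,300));cv2.imwrite("pics/s3.png",o[:,:,::-1])
H=hsv(im);h,s_,v=[H[...,i].astype(int) for i in range(3)];bx=np.zeros(h.shape,bool);bx[170:240,200:290]=1
for b,st,c in blob(bx&(h<18)&(s_>60)&(v>50),6):
    if st[4]>8:
        q=np.argwhere(b);r=np.array([torack(onz("top",(x,y),18)) for y,x in q]);print(st,"rack min/max",r.min(0).round(),r.max(0).round())
E
```

```text
clock: 6.75
position: [511.1, 164.1, 149.2]
eef_rot: [0.969, 0.045, 0.241, -0.011]
force: [0.1, -1.4, -1.3]
opening: 23.3
gripper_force: 60.1
centre rack [ -7.1714565  202.61334631] under z 8.556294328764096 [-0.    -0.001 -0.002] [ 0.12653178 -1.41623266 -1.29423204]
[219 175  45  35 823] rack min/max [-40. 193.] [ 71. 339.]
[265 208   5  13  52] rack min/max [-79. 180.] [-39. 194.]
[263 196   2   8  15] rack min/max [-23. 192.] [  1. 197.]
```

View pics/s3.png

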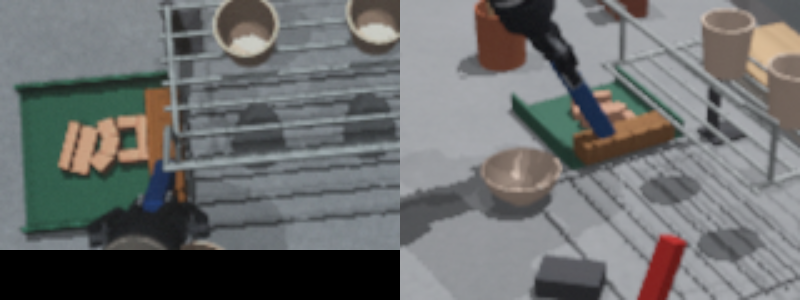

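All three pieces lie in the tray (top crop x 60–148, rack y 224–339 within 189–389). I go back through the empty lane.

```bash
python3 -m creep '[0.001,-0.01,0,0,0,0,0, 0.002,-0.025,0.003,0,0,0,0, 0.005,-0.05,0.008,0,0,0,0, 0.007,-0.08,0.013,0,0,0,0, 0.01,-0.11,0.018,0,0,0,0, 0.013,-0.14,0.018,0,0,0,0, 0.016,-0.17,0.018,0,0,0,0, 0.018,-0.2,0.018,0,0,0,0, 0.021,-0.23,0.018,0,0,0,0, 0.024,-0.26,0.018,0,0,0,0, 0.027,-0.29,0.018,0,0,0,0, 0.029,-0.32,0.018,0,0,0,0]'
python3 - <<'E'
from h import *
s=monitor.read_state();p=s['position'];print(p)
psi=.03;c=np.array([649,-318.]);e=np.array([np.cos(psi),np.sin(psi)]);print("tcp target",c-88*e,"rot",(Ro.from_matrix(tool(psi))*Ro.from_quat(s['eef_rot']).inv()).as_rotvec().round(3),"delta",c-88*e-p[:2])
E
```

```text
clock: 7.85
position: [540.4, -158.9, 167.6]
eef_rot: [0.969, 0.044, 0.242, -0.011]
force: [0.6, 0.9, -2.0]
opening: 23.3
gripper_force: 59.9
[ 540.4380451  -158.8603906   167.55880449]
tcp target [ 561.03959703 -320.63960402] rot [ 0.     0.001 -0.061] delta [  20.60155193 -161.77921341]
```

```bash
python3 -m creep '[0.003,-0.03,0.002,0,0,0,0, 0.006,-0.06,0.004,0,0,-0.01,0, 0.01,-0.09,0.004,0,0,-0.03,0, 0.015,-0.12,0.004,0,0,-0.05,0, 0.019,-0.15,0.004,0,0,-0.061,0, 0.021,-0.163,0.004,0,0,-0.061,0, 0.021,-0.163,0.004,0,0,-0.061,0, 0.021,-0.163,0.004,0,0,-0.061,0]'
python3 - <<'E'
from h import *
s=monitor.read_state();p=s['position'];psi=.03;c=np.array([649,-318.]);e=np.array([np.cos(psi),np.sin(psi)])
print("under",p[2]-140.6,"delta",c-88*e-p[:2],"rot",(Ro.from_matrix(tool(psi))*Ro.from_quat(s['eef_rot']).inv()).as_rotvec().round(3))
im=eyes.read_camera("top");H=hsv(im);h,s_,v=[H[...,i].astype(int) for i in range(3)];bx=np.zeros(h.shape,bool);bx[140:225,385:445]=1
b=blob(bx&(h>5)&(h<22)&(s_>100))[0][0];q=cv2.boxPoints(cv2.minAreaRect(np.argwhere(b)[:,::-1].astype(np.float32)))
print([onz("top",x,p[2]-140.6+32)[:2].round(1).tolist() for x in q])
E
```

```text
clock: 8.52
position: [561.0, -320.3, 170.9]
eef_rot: [0.97, 0.014, 0.242, -0.004]
force: [-0.7, -0.2, -1.1]
opening: 23.4
gripper_force: 60.0
under 30.258205558509758 delta [ 0.07337384 -0.29275396] rot [-0.001 -0.001  0.001]
[[722.2, -293.0], [725.1, -338.7], [574.8, -342.1], [571.9, -297.2]]
```

```bash
python3 -m creep '[0,0,-0.008,0,0,0,0, 0,0,-0.016,0,0,0,0, 0,0,-0.02,0,0,0,0, 0,0,-0.023,0,0,0,0, 0,0,-0.025,0,0,0,0, 0,0,-0.025,0,0,0,0, 0,0,-0.025,0,0,0,0, 0,0,-0.025,0,0,0,0]'
```

```text
clock: 9.23
position: [561.7, -319.2, 146.7]
eef_rot: [0.97, 0.015, 0.242, -0.004]
force: [-3.6, 1.8, 3.4]
opening: 23.4
gripper_force: 60.7
```

```bash
python3 -m creep '[0,0,0,0,0,0,0.35, 0,0,0,0,0,0,0.45, 0,0,0,0,0,0,0.55, 0,0,0,0,0,0,0.65, 0,0,0,0,0,0,0.75, 0,0,0,0,0,0,0.75, 0,0,0,0,0,0,0.75]'
python3 -m creep '[-0.007,0,0.013,0,0,0,0.75, -0.014,0,0.026,0,0,0,0.75, -0.028,-0.001,0.052,0,0,0,0.75, -0.042,-0.001,0.079,0,0,0,0.75, -0.055,-0.002,0.104,0,0,0,0.75, -0.09,-0.04,0.12,0,0,0,0.75, -0.12,-0.07,0.13,0,0,0,0.75, -0.15,-0.1,0.13,0,0,0,0.75, -0.18,-0.12,0.13,0,0,0,0.75, -0.18,-0.12,0.13,0,0,0,0.75]'
python3 - <<'E'
from h import *
im=eyes.read_camera("top");im2=eyes.read_camera("side")
o=np.vstack([im[120:300,80:500],im2[100:280,220:640]]);o=cv2.resize(o,None,fx=1.6,fy=1.6);cv2.imwrite("pics/end.png",o[:,:,::-1])
E
```

```text
clock: 9.82
position: [561.6, -319.6, 146.3]
eef_rot: [0.97, 0.015, 0.242, -0.004]
force: [0.2, 0.7, 0.2]
opening: 63.9
gripper_force: 0.0
clock: 10.65
position: [377.6, -443.6, 276.5]
eef_rot: [0.97, 0.013, 0.241, -0.002]
force: [-0.6, -1.0, -0.1]
opening: 64.0
gripper_force: 0.0
```

View pics/end.png

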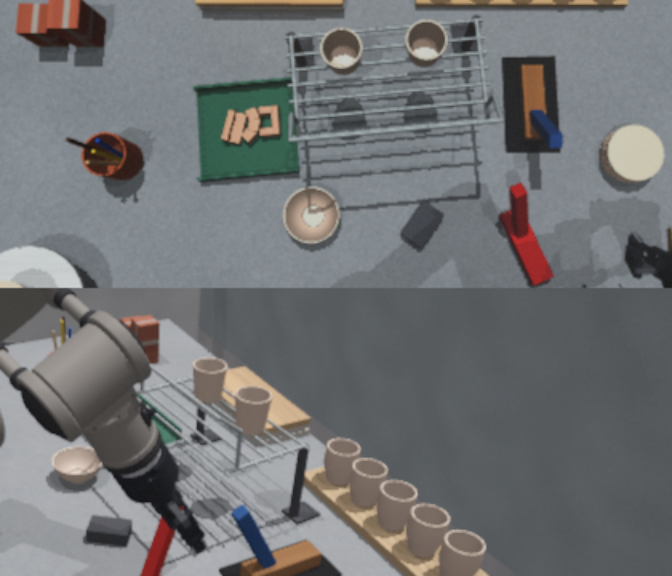

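The picture shows the three pieces in the tray (about (250,125)) and the scraper upright on the mat, lengthways, at (535,100). The bystanders are undisturbed and the gripper is clear.

```bash
python3 -c "
from bench import job_done
print(job_done())"
```

```text
the job is handed in; nothing more can be done
None
```

All three pottery pieces are inside the green tray and the scraper is back upright, lengthways on its mat, with nothing else disturbed; I handed the job in after about 11 s of robot time, and no verdict came back.

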